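Charge the tumbling tub and switch it on

ROBOT

A 6-joint arm with a two-finger parallel gripper is mounted at the origin on the work surface. World frame = base frame: x ahead of the robot, y to its left, z up, the work surface at z = 0. Lengths are in m, angles in rad, forces in N, time in s.
With the tool pointing down it reaches from about 0.375 to 0.9 m from the base axis. Payload 3.1 kg.
Tool frame: the origin (TCP) lies midway between the tips of the shut fingers; the grasp point (between the pads) lies 19 mm behind it; z points along the fingers, y is the line along which they close (so a half turn about z gives the same grasp; the last joint's range is limited). The gripper opens to 87 mm and grips with 3 to 60 N. Pads are 19 mm wide; open, the fingers measure 117 mm over their backs; the gripper's body (75 mm by 190 mm) begins 51 mm behind the grasp point.
Start: joints at [0.952, 0.527, 1.433, -0, 1.181, -0.178], TCP at [0.267, 0.565, 0.223] pointing down, gripper open.
Joint ranges: [-3.08, 3.08], [-0.75, 2.2], [0.22, 2.44], [-1.43, 4.57], [0, 2.65], [-2.85, 2.85]. Speed limits (rad/s): [2.79, 2.79, 3.14, 3.14, 3.14, 3.14].

INTERFACE

Orientations are given as a unit quaternion [x, y, z, w].
In Python, from rig import get_obs, cams, job gives the robot as it stands.
- The arm moves only by the tool servo_tool, never from a script. Its argument "moves" is text: rows parted by semicolons, each of 5 numbers parted by spaces: the shift along the tool's x, y, z in m, then the turn about the tool's z in degrees, then the finger opening in m, from 0 to 0.087. In form: dx dy dz spin claw; .... A call has 1 to 10 rows; each row is the pose to reach, as a shift and turn from the pose commanded when the call began, along the tool's axes at that moment; what a row does not reach only later rows make up. A row lasts 1/12 s, in which the tool goes at most 41.7 mm and 7.16 degrees, less where a joint would pass 70% of its speed; a pose out of reach is approached as far as the arm can. A call with a gripper value outside its range is refused whole. The fingers move at their own pace and stop on an object; "grip_force" is the grip in N (left out, the last holds). Time passes only in rows, so rows that repeat a pose let the fingers close. It gives the time, the measured TCP pose, the force, the opening and the grip force at its end, in the units of the state.
- get_obs(): the state, without advancing time (a new reading comes with each control period).
- cams.camera(name): name is "scene" or "top" or "wrist"; returns the picture (420x560x3 uint8, blue, green, red); there is no depth.
- cams.camera_model(name): a dict with "fx", "fy", "cx", "cy" (pixels), "R" (3x3) and "t" (3): a world point X has camera coordinates R X + t. Camera axes: x right, y down, z forward; pixel columns grow to the right and rows downward; lengths in m; the calibration is good to about 2 mm. A picture is of the moment at which its call begins: read the wrist's pose just before it. camera_model takes no time and is no camera call; for the wrist camera it gives the pose at the moment of the call.
- job.hand_in(): hands the job in; it is judged then, once.
The state is a dict: "time": time; "q": joint angles; "joint_velocities": joint speeds; "joint_torque": joint torques, N m; "position": TCP position; "tool_rot": TCP orientation; "ft_force": force on the tool from outside, world axes, zero at the start; "moment": the same for the moment, N m; "grip_width": finger opening in m; "grip_force": force on a finger pad.
Only numpy, scipy, OpenCV 4.12 (cv2) and the standard library are available. Lean on these libraries where they do the work, as an engineer would, in place of code of your own. Each camera call takes 0.05 s, during which the arm holds its last target. There are 200 camera calls.

TASK

Tip all five terracotta pieces out of the off-white bowl (it has a lug to hold it by) into the grey polishing tub, then set the empty bowl gently back down, upright on its round wooden bat, and let go of it. Then turn the black selector on the sloping console until it points at the three-dot mark. Leave the other things on the bench where they are.

Things in the scene. Friction and masses are not known exactly. Their poses are not given: they have to be found in the camera images.
- pot: off-white bisque bowl, walls flaring 35 degrees: foot 96 mm across, rim 184 mm, 62 mm high, wall and floor 6 mm, 0.35 to 0.6 kg. Origin: centre of its underside; z is its axis, up. Starts upright on the bat with the five pieces in it. A flat lug (40 mm wide, 9 mm thick) sticks out about 50 mm from the rim on its -x side, leaning 45 degrees outward, along (-0.707, 0, 0.707) in the bowl's frame
- lug (a point): middle of the lug, where to pinch its two flat faces (9 mm apart, lug width along y); at (-109, 0, 77) mm in the bowl's frame, axes as the bowl's; the lug goes on 21 mm farther out
- lip (a point): point on the bowl's rim straight across from the lug, at (92, 0, 62) mm in the bowl's frame, where pieces leave when the bowl is tipped away from the lug
- piece0: chunky faceted terracotta piece, 30 mm across, 26 to 28 mm high, 35 g; origin at the centre of its underside
- piece1: chunky faceted terracotta piece, 30 mm across, 26 to 28 mm high, 35 g; origin at the centre of its underside
- piece2: chunky faceted terracotta piece, 30 mm across, 26 to 28 mm high, 35 g; origin at the centre of its underside
- piece3: chunky faceted terracotta piece, 30 mm across, 26 to 28 mm high, 35 g; origin at the centre of its underside
- piece4: chunky faceted terracotta piece, 30 mm across, 26 to 28 mm high, 35 g; origin at the centre of its underside
- bat: fixed round plywood bat lying on the bench, 210 mm across, 18 mm thick; origin: centre of its underside
- tub: fixed round grey tub of a vibratory polisher, open on top: rim 224 mm across outside and 212 mm inside, rim 110 mm above the bench, inner floor 42 mm above the bench; origin: centre of its underside on the bench, z up
- console: fixed grey control console 140 mm wide (y), 115 mm deep (x), its top panel sloping 30 degrees down to its -x side: the panel's normal is (-0.5, 0, 0.866) in the console's frame; origin: centre of its underside. On the panel uphill of the selector are a one-dot, a two-dot and a three-dot mark, clockwise in that order
- selector_grip (a point): on the selector's turning axis, 28 mm above the panel, the middle of its grip bar: black, 64 mm long, 16 mm wide, top 40 mm above the panel, on a disc 68 mm across and 6 mm high; a white line marks its pointing end. z is the panel's normal; x, y turn with the selector; the bar points 0.6 rad counter-clockwise of x
- selector (a joint): selector angle in rad, growing clockwise as seen by one facing the panel; 0 points at one dot, 0.6 at two dots, 1.2 at three dots (stiff: it stays where it is left; stop at 1.4); the bar points (0.6 - angle) rad counter-clockwise of straight uphill
- tape: bystander: brown roll of tape, 100 mm across, 40 mm high, lying flat
- finial: bystander: turned light-wood finial, 60 mm across, 94 mm high, standing
- jar: bystander: closed jar, 68 mm across, 90 mm high
- sponge: bystander: yellow sponge block 100 x 65 x 40 mm
- brush_tool: bystander: brush 200 mm long along its x, lying flat
There are look-alikes about, which are no part of the job. Leave any blue or purple look-alike of the piece1 alone.

How it is judged:
By the outcome, as a careful person would: the job done as asked, in the order asked, and still so for the second after the job is handed in, with the robot touching nothing.
It also fails if it takes over 70 s, if anything falls off the work surface, if the arm or the gripper's body presses on something with over 40 N, if the wrist force passes 120 N, or if a joint passes its speed limit or range.

## Working session

There is one attempt and no reset: what is moved stays moved. The work goes in short steps, Python scripts to look and compute and a tool call to move; the robot and the scene stay as the last step left them, time stands still between calls to the robot, and variables do not carry over. Pictures are saved under pics/ and viewed, at most 10 in all, crops included, and the job is handed in when it is done.

Besides the shell and the picture viewer there is one more tool, called after "Emit:" as a command line: name --argument value ..., lists and objects as JSON in quotes. servo_tool: Moves the arm, as the interface text tells. Its arguments: {"type":"object","properties":{"moves":{"type":"string"},"grip_force":{"type":"number"}},"required":["moves"]}

```bash
ls; mkdir -p pics; python3 - <<'E'
from rig import get_obs,cams,job
import cv2
o=get_obs();print(o)
for n in("scene","top"):
    im=cams.camera(n);cv2.imwrite(f"pics/{n}0.png",im)
    m=cams.camera_model(n);print(n,m)
E
```

```text
pics
{'time': 0.0, 'q': array([ 9.51520326e-01,  5.28462859e-01,  1.43389507e+00, -5.72214514e-05,
        1.18136515e+00, -1.78509527e-01]), 'joint_velocities': array([-2.00316334e-03,  2.02321212e-04, -4.91073532e-04,  1.83435792e-04,
       -3.18132035e-05, -1.57477538e-03]), 'joint_torque': array([ 5.38171607e-04, -4.40034628e+01, -1.76594728e+01,  6.32765167e-02,
        5.83184778e-02, -1.65400597e-04]), 'position': array([0.26621256, 0.56467021, 0.22157595]), 'tool_rot': array([ 2.18592855e-01,  9.75815571e-01, -9.91859257e-04, -3.89346470e-04]), 'ft_force': array([-0.08571067,  0.04831719,  0.50979185]), 'moment': array([ 0.01305842, -0.03528301, -0.02066621]), 'grip_force': 0.0, 'grip_width': 0.08672760513710391}
scene {'fx': 513.1109552906195, 'fy': 513.1109552906195, 'cx': 281.8525961239228, 'cy': 201.42438091138982, 'R': array([[-0.51434017,  0.85751594, -0.01098181],
       [ 0.62876803,  0.36836663, -0.6848042 ],
       [-0.58318519, -0.35912732, -0.72864436]]), 't': array([ 0.27971915, -0.26989584,  1.50829751])}
top {'fx': 446.82095353375524, 'fy': 446.82095353375524, 'cx': 275.8441557369172, 'cy': 206.46270981243057, 'R': array([[-0.01844714, -0.99947992, -0.02644978],
       [-0.98701081,  0.02242684, -0.15908079],
       [ 0.15959124,  0.02317163, -0.9869112 ]]), 't': array([0.04311177, 0.53511995, 1.27395077])}
```

View pics/scene0.png

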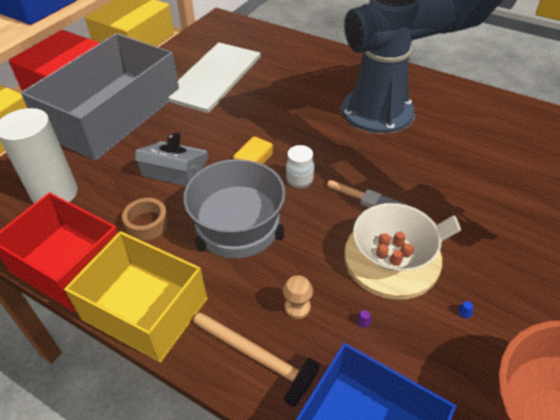

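View pics/top0.png

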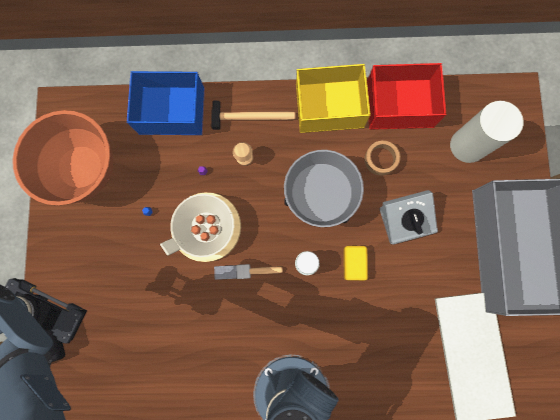

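The top view shows:
- **Bowl:** off-white, at about (206,225), with its lug at (170,246). The five terracotta pieces are inside it.
- **Look-alikes:** blue at (147,211) and purple at (202,170), both outside the bowl, so I leave them alone.
- **Tub:** the round grey one at (324,188). The square grey crate at (520,245) isn't round.
- **Console:** at (410,218).

I'll confirm with an enlarged crop and measure.

```bash
cat > h.py <<'E'
import numpy as np,cv2
from rig import get_obs,cams,job
def ray(m,uv):
    d=np.array([(uv[0]-m["cx"])/m["fx"],(uv[1]-m["cy"])/m["fy"],1.]);R=np.array(m["R"]);t=np.array(m["t"])
    return -R.T@t,R.T@d
def onz(m,uv,z):
    c,d=ray(m,uv);return c+d*(z-c[2])/d[2]
def proj(m,X):
    p=np.array(m["R"])@np.array(X)+np.array(m["t"]);return np.array([m["fx"]*p[0]/p[2]+m["cx"],m["fy"]*p[1]/p[2]+m["cy"]])
def tri(ma,ua,mb,ub):
    (c1,d1),(c2,d2)=ray(ma,ua),ray(mb,ub)
    s=np.linalg.lstsq(np.c_[d1,-d2],c2-c1,rcond=None)[0]
    a,b=c1+s[0]*d1,c2+s[1]*d2;return (a+b)/2,np.linalg.norm(a-b)
def circ(P):
    A=np.c_[2*P[:,:2],np.ones(len(P))];s=np.linalg.lstsq(A,(P[:,:2]**2).sum(1),rcond=None)[0]
    return s[:2],np.sqrt(s[2]+s[:2]@s[:2])
E
python3 - <<'E'
import cv2,numpy as np
a=cv2.imread("pics/top0.png");b=cv2.imread("pics/scene0.png")
f=lambda i,x,y,w,h,s:cv2.resize(i[y:y+h,x:x+w],None,fx=s,fy=s,interpolation=cv2.INTER_CUBIC)
c=np.zeros((600,800,3),np.uint8)
c[:300,:400]=f(a,150,185,100,75,4); c[:300,400:]=f(a,370,182,80,60,5)
c[300:,:400]=f(b,335,190,133,100,3)[:300,:399].copy() if 0 else cv2.resize(b[190:290,335:468],(400,300),interpolation=cv2.INTER_CUBIC)
c[300:,400:]=f(b,130,125,80,60,5)
cv2.imwrite("pics/c1.png",c)
for p in[(0,0)]:pass
E
```

```text
(no output)
```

View pics/c1.png

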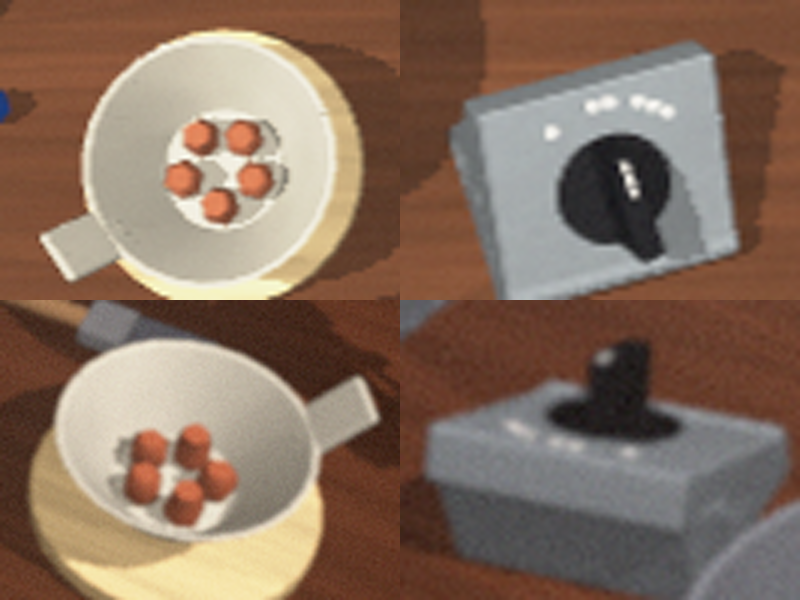

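The crop confirms all five terracotta pieces are in the bowl, with the lug at top-view px (164–177, 243–250). The selector's white line is at top px (414–417, 214–221), pointing roughly uphill near the two-dot mark. The one-, two- and three-dot marks are at (400,208), (410,203) and (421,203). Next I compute positions.

```bash
python3 - <<'E'
from h import *
a=cv2.imread("pics/top0.png");b=cv2.imread("pics/scene0.png")
mt=cams.camera_model("top");ms=cams.camera_model("scene")
print("topcam",ray(mt,(0,0))[0])
T=lambda x,y:(370+(x-400)/5-.4,182+y/5-.4);S=lambda x,y:(130+(x-400)/5-.4,125+(y-300)/5-.4)
for n,t,s in[("d1",T(552,132),S(628,452)),("d2",T(602,103),S(565,443)),("d3",T(652,105),S(522,430)),("disc",T(614,188),S(613,415))]:
    print(n,*tri(mt,t,ms,s))
# bowl rim: off-white mask outline
hsv=cv2.cvtColor(a,cv2.COLOR_BGR2HSV)
m=((hsv[...,1]<60)&(hsv[...,2]>110)).astype(np.uint8)
lab,n=cv2.connectedComponents(m)[1],0
L=lab[215,190];m=(lab==L).astype(np.uint8);print("area",m.sum())
m2=cv2.morphologyEx(cv2.morphologyEx(m,cv2.MORPH_CLOSE,np.ones((15,15))),cv2.MORPH_OPEN,cv2.getStructuringElement(2,(31,31)))
c=max(cv2.findContours(m2,0,1)[0],key=len)[:,0]
P=np.array([onz(mt,u,.080) for u in c]);ce,r=circ(P);print("rim",ce,r)
lug=cv2.erode(m&~cv2.dilate(m2,np.ones((3,3))),np.ones((2,2)));ys,xs=np.nonzero(lug)
k=(xs<185)&(ys>235);print("lug px",xs[k].mean(),ys[k].mean(),k.sum())
lp=onz(mt,(xs[k].mean(),ys[k].mean()),.018+.080);print("lug",lp,np.linalg.norm(lp[:2]-ce))
for q in[(164-.4,250.3-.4),(177.3-.4,243-.4)]:print(onz(mt,q,.1))
# bat
mb=((hsv[...,0]>15)&(hsv[...,0]<32)&(hsv[...,1]>60)&(hsv[...,2]>140)).astype(np.uint8);mb[:185]=0;mb[265:]=0;mb[:,:160]=0;mb[:,250:]=0
c=np.vstack(cv2.findContours(mb,0,1)[0])[:,0];h=cv2.convexHull(c)[:,0]
P=np.array([onz(mt,u,.018) for u in h]);d=np.linalg.norm(P[:,:2]-ce,axis=1);print(np.round(P[:,:2],3).tolist())
ce2,r2=circ(P[P[:,1]<ce[1]+.02]);print("bat",ce2,r2)
# tub rim at .11
g=cv2.Canny(a,60,150)
e=[(324+dx,188+dy) for dx,dy in[]]
mg=((hsv[...,1]<60)&(hsv[...,2]>60)&(hsv[...,2]<190)).astype(np.uint8);mg[:,:275]=0;mg[:,372:]=0;mg[:140]=0;mg[240:]=0
mg=cv2.morphologyEx(mg,cv2.MORPH_OPEN,cv2.getStructuringElement(2,(25,25)))
c=max(cv2.findContours(mg,0,1)[0],key=len)[:,0];P=np.array([onz(mt,u,.110) for u in c]);print("tub",*circ(P),cv2.boundingRect(c))
E
```

```text
topcam [0.32565308 0.00156878 1.34354388]
d1 [ 0.51790919 -0.32230789  0.07557158] 0.0010649064074973163
d2 [ 0.53277433 -0.34965919  0.08083463] 0.002387654041082057
d3 [ 0.5318347  -0.37938456  0.07553162] 0.0023797905148437207
disc [ 0.48708681 -0.35987561  0.06019042] 0.0004003489846962972
area 3123
rim [0.47852551 0.24489019] 0.09247258328374981
lug px 167.63636363636363 247.8080808080808 99
lug [0.41667386 0.33609159 0.098     ] 0.11019674773741092
[0.41091864 0.34679176 0.1       ]
[0.4305624  0.30974042 0.1       ]
[[0.474, 0.141], [0.456, 0.144], [0.447, 0.147], [0.43, 0.156], [0.421, 0.162], [0.398, 0.186], [0.392, 0.195], [0.389, 0.201], [0.384, 0.219], [0.381, 0.234], [0.382, 0.26], [0.385, 0.275], [0.391, 0.293], [0.403, 0.311], [0.415, 0.323], [0.455, 0.345], [0.464, 0.348], [0.467, 0.348], [0.551, 0.329], [0.557, 0.323], [0.581, 0.286], [0.587, 0.271], [0.589, 0.25], [0.589, 0.241], [0.586, 0.216], [0.582, 0.207], [0.576, 0.195], [0.566, 0.18], [0.547, 0.162], [0.538, 0.156], [0.52, 0.147], [0.51, 0.144], [0.492, 0.141]]
bat [0.48454604 0.24518265] 0.10461175954400491
tub [ 0.57586766 -0.10357469] 0.11011300221310306 (284, 150, 80, 77)
```

Emit:
servo_tool --moves "-0.232 -0.141 0.03 30.7 0.087; -0.232 -0.141 0.03 30.7 0.087; -0.232 -0.141 0.03 30.7 0.087; -0.232 -0.141 0.03 30.7 0.087; -0.232 -0.141 0.03 30.7 0.087; -0.232 -0.141 0.03 30.7 0.087; -0.232 -0.141 0.03 30.7 0.087; -0.232 -0.141 0.03 30.7 0.087; -0.232 -0.141 0.03 30.7 0.087; -0.232 -0.141 0.03 30.7 0.087"

```text
time: 0.93
position: [0.4158, 0.3391, 0.1924]
tool_rot: [0.469, 0.883, -0.0, -0.0]
ft_force: [0.3, -0.3, -0.5]
grip_width: 0.0869
grip_force: 0.0
```

```bash
python3 - <<'E'
from h import *
o=get_obs();m=cams.camera_model("wrist");im=cams.camera("wrist")
print(o["time"],o["position"],o["tool_rot"],o["ft_force"],o["grip_width"])
from scipy.spatial.transform import Rotation as Ro
print(Ro.from_quat(o["tool_rot"]).as_matrix().round(3))
cv2.imwrite("pics/w1.png",im);np.save("w1.npy",m,allow_pickle=True)
print("expect lug px",proj(m,(.4156,.3382,.0985)),"tcp",proj(m,o["position"]))
print("cam",ray(m,(280,210)))
E
```

```text
0.9333 [0.41582517 0.33911463 0.1924123 ] [ 4.69249893e-01  8.83065313e-01 -7.03710731e-05 -4.29990466e-04] [ 0.26647593 -0.28269325 -0.45039014] 0.08689481090125561
[[-0.56   0.829 -0.001]
 [ 0.829  0.56   0.   ]
 [ 0.001 -0.001 -1.   ]]
expect lug px [284.84224526 216.11564121] tcp [286.00843275 263.47278853]
cam (array([0.37129168, 0.40386556, 0.35402862]), array([ 0.14199632, -0.23852879, -0.96087036]))
```

View pics/w1.png

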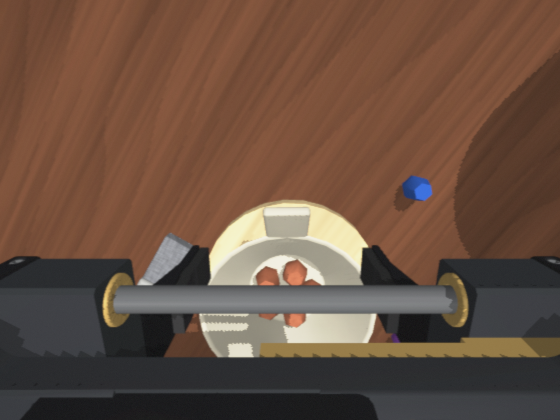

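The wrist view shows the lug at px (265–310, 207–236), centre about (287,222) and square to the image. The predicted grip point was (285,216).

```bash
python3 - <<'E'
from h import *
m=np.load("w1.npy",allow_pickle=True).item();im=cv2.imread("pics/w1.png")
for q,z in[((287.5,222),.095),((285.5,207.5),.110),((288,236),.081)]:print(onz(m,q,z))
for q in[(265,208),(307,208),(265,236),(311,236)]:print(onz(m,q,.11 if q[1]<220 else .081))
E
```

```text
[0.42120168 0.33410686 0.095     ]
[0.40990548 0.34759163 0.11      ]
[0.43211534 0.31908995 0.081     ]
[0.39619776 0.33780577 0.11      ]
[0.42477238 0.35713203 0.11      ]
[0.41412505 0.30692328 0.081     ]
[0.45010666 0.33125731 0.081     ]
```

Emit:
servo_tool --moves "-0.003 0.001 0.03 0 0.087; -0.003 0.001 0.065 0 0.087; -0.003 0.001 0.095 0 0.087; -0.003 0.001 0.113 0 0.087; -0.003 0.001 0.113 0 0.087; -0.003 0.001 0.113 0 0.06; -0.003 0.001 0.113 0 0.05; -0.003 0.001 0.113 0 0.042; -0.003 0.001 0.113 0 0.036; -0.003 0.001 0.113 0 0.03" --grip_force 50

```text
time: 1.82
position: [0.4195, 0.3373, 0.0808]
tool_rot: [0.469, 0.883, 0.001, 0.001]
ft_force: [0.5, 0.6, -0.3]
grip_width: 0.0616
grip_force: 0.0
```

Emit:
servo_tool --moves "0 0 0 0 0.02; 0 0 0 0 0.01; 0 0 0 0 0.01; 0 0 0 0 0.01; 0 0 0 0 0.01; 0 0 0 0 0.01" --grip_force 60

```text
time: 2.32
position: [0.4189, 0.3368, 0.0798]
tool_rot: [0.469, 0.883, 0.0, 0.0]
ft_force: [0.0, -0.5, 2.6]
grip_width: 0.0393
grip_force: 60.0
```

Emit:
servo_tool --moves "0 0 -0.003 0 0.01; 0 0 -0.006 0 0.01; 0 0 -0.010 0 0.01; 0 0 -0.015 0 0.01; 0 0 -0.02 0 0.01; 0 0 -0.025 0 0.01; 0 0 -0.03 0 0.01; 0 0 -0.03 0 0.01"

```text
time: 2.98
position: [0.4194, 0.3372, 0.1107]
tool_rot: [0.469, 0.883, 0.001, 0.001]
ft_force: [0.9, 0.3, -6.5]
grip_width: 0.0397
grip_force: 60.0
```

```bash
python3 - <<'E'
from h import *
o=get_obs();print(o["position"],o["ft_force"],o["moment"])
b=cams.camera("scene");cv2.imwrite("pics/s2.png",cv2.resize(b[140:320,290:520],None,fx=2.5,fy=2.5,interpolation=2))
E
```

```text
[0.41940958 0.33717167 0.11072695] [ 0.9001178   0.31934003 -6.46070764] [ 0.49477976  0.34454687 -0.02901456]
```

View pics/s2.png

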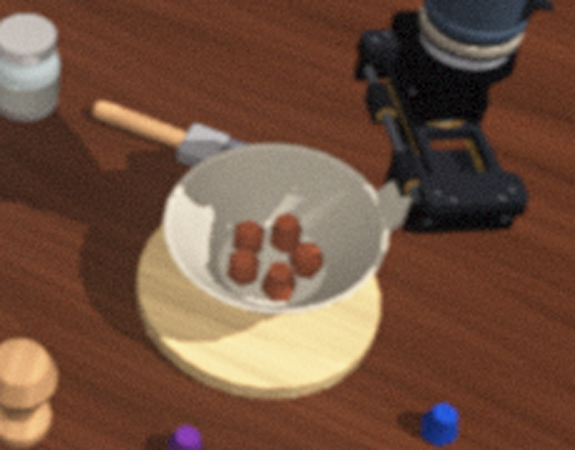

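The bowl came up level, and at 60 N the lug holds it against pitching, so I can set the tilt with the grip force. I carry it level to the near side of the tub.

Emit:
servo_tool --moves "0 0 -0.015 0 0.01; 0 0 -0.035 0 0.01; 0 0 -0.06 0 0.01; -0.01 -0.003 -0.085 0 0.01; -0.03 -0.009 -0.11 0 0.01; -0.055 -0.016 -0.13 0 0.01; -0.08 -0.024 -0.14 0 0.01; -0.105 -0.031 -0.14 0 0.01; -0.13 -0.039 -0.14 0 0.01; -0.155 -0.046 -0.14 0 0.01"

```text
time: 3.87
position: [0.4665, 0.1814, 0.2496]
tool_rot: [0.469, 0.883, -0.0, -0.001]
ft_force: [0.4, 0.3, -6.3]
grip_width: 0.0394
grip_force: 60.0
```

Emit:
servo_tool --moves "-0.025 -0.007 0 0 0.01; -0.05 -0.015 0 0 0.01; -0.075 -0.022 0 0 0.01; -0.1 -0.03 0 0 0.01; -0.125 -0.037 0 0 0.01; -0.15 -0.045 0 0 0.01; -0.175 -0.052 0 0 0.01; -0.2 -0.06 0 0 0.01; -0.22 -0.066 0 0 0.01; -0.238 -0.071 0 0 0.01"

```text
time: 4.7
position: [0.5409, -0.0558, 0.2488]
tool_rot: [0.47, 0.883, -0.001, -0.001]
ft_force: [0.9, 0.2, -6.4]
grip_width: 0.039
grip_force: 60.0
```

Emit:
servo_tool --moves "0 0 0 0 0.01; 0 0 0 0 0.01; 0 0 0 0 0.01"

```text
time: 4.95
position: [0.5404, -0.0536, 0.2488]
tool_rot: [0.469, 0.883, -0.0, -0.002]
ft_force: [-0.0, -0.7, -6.7]
grip_width: 0.0395
grip_force: 60.0
```

```bash
python3 - <<'E'
from h import *
o=get_obs();print(o["position"],o["ft_force"],o["moment"],np.hypot(*o["moment"][:2]))
b=cams.camera("scene");cv2.imwrite("pics/s3.png",cv2.resize(b[60:320,130:450],None,fx=2.2,fy=2.2,interpolation=2))
E
```

```text
[ 0.54041155 -0.05362191  0.24878255] [-0.04824788 -0.73842647 -6.71521121] [0.50162498 0.35997414 0.03924447] 0.6174212537180527
```

View pics/s3.png

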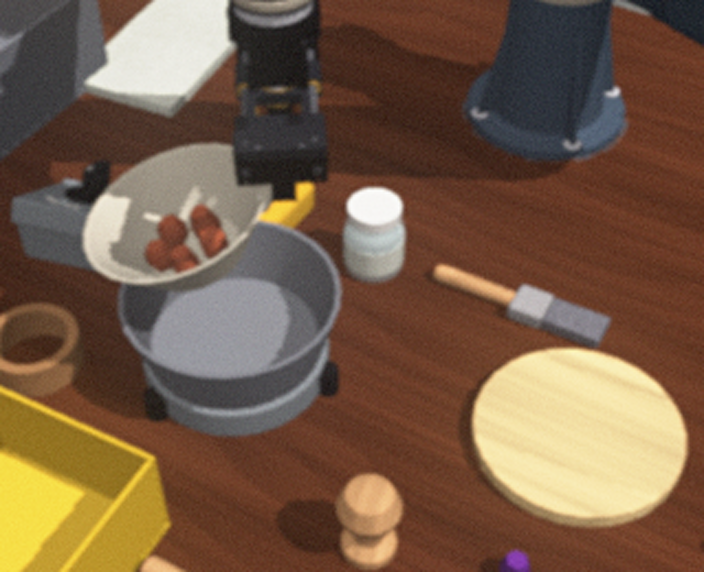

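The picture shows the bowl tilted about 25° over the tub at px ~(180,215), with all five pieces still inside and the bat bare. I ease the grip in steps so it tips slowly.

Emit:
servo_tool --moves "0 0 0 0 0.01; 0 0 0 0 0.01; 0 0 0 0 0.01; 0 0 0 0 0.01" --grip_force 45

```text
time: 5.33
position: [0.5416, -0.0537, 0.2496]
tool_rot: [0.469, 0.883, 0.0, -0.0]
ft_force: [0.4, -0.5, -6.0]
grip_width: 0.0395
grip_force: 45.0
```

Emit:
servo_tool --moves "0 0 0 0 0.01; 0 0 0 0 0.01; 0 0 0 0 0.01; 0 0 0 0 0.01" --grip_force 35

```text
time: 5.67
position: [0.5417, -0.0542, 0.2495]
tool_rot: [0.469, 0.883, 0.0, -0.0]
ft_force: [0.1, 0.0, -5.5]
grip_width: 0.0398
grip_force: 35.0
```

Emit:
servo_tool --moves "0 0 0 0 0.01; 0 0 0 0 0.01; 0 0 0 0 0.01; 0 0 0 0 0.01" --grip_force 26

```text
time: 6.0
position: [0.5419, -0.0544, 0.2496]
tool_rot: [0.469, 0.883, -0.0, 0.0]
ft_force: [0.4, 0.1, -6.4]
grip_width: 0.0398
grip_force: 26.0
```

```bash
python3 - <<'E'
from h import *
o=get_obs();print(o["position"],o["ft_force"],o["moment"],np.hypot(*o["moment"][:2]))
E
```

```text
[ 0.54189949 -0.05441313  0.24957502] [ 0.35997762  0.11998033 -6.42789575] [0.16531887 0.13185923 0.04134082] 0.21146438675127943
```

Emit:
servo_tool --moves "0 0 0 0 0.01; 0 0 0 0 0.01; 0 0 0 0 0.01; 0 0 0 0 0.01" --grip_force 16

```text
time: 6.33
position: [0.5417, -0.0542, 0.2495]
tool_rot: [0.469, 0.883, 0.0, -0.0]
ft_force: [-0.6, 0.2, -6.0]
grip_width: 0.0396
grip_force: 16.0
```

Emit:
servo_tool --moves "0 0 0 0 0.01; 0 0 0 0 0.01; 0 0 0 0 0.01; 0 0 0 0 0.01" --grip_force 9

```text
time: 6.67
position: [0.542, -0.0544, 0.2496]
tool_rot: [0.469, 0.883, -0.0, 0.0]
ft_force: [0.2, -0.6, -5.6]
grip_width: 0.0401
grip_force: 9.0
```

```bash
python3 - <<'E'
from h import *
o=get_obs();print(o["position"],o["ft_force"],o["moment"],np.hypot(*o["moment"][:2]))
b=cams.camera("scene");a=cams.camera("top");cv2.imwrite("pics/s4.png",np.hstack([cv2.resize(b[60:300,130:360],None,fx=1.8,fy=1.8)[:400],cv2.resize(a[130:280,250:440],None,fx=2.0,fy=2.667)[:400]]))
E
```

```text
[ 0.54200176 -0.05439865  0.24963198] [ 0.16089173 -0.6044979  -5.63362091] [ 0.00862704  0.07549993 -0.00331887] 0.07599121774817025
```

View pics/s4.png

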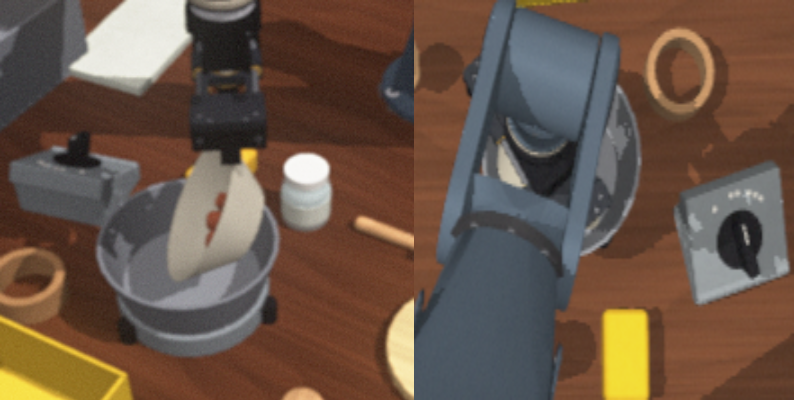

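The bowl now hangs at about 65°, with its lip inside the tub and the pieces still resting on the wall. I push the lip against the far tub wall to steepen it.

Emit:
servo_tool --moves "-0.02 0 0 0 0.01; -0.04 0 0 0 0.01; -0.06 0 0 0 0.01; -0.075 0 0 0 0.01; -0.09 0 0 0 0.01; -0.105 0 0 0 0.01; -0.12 0 0 0 0.01; -0.135 0 0 0 0.01; -0.15 0 0 0 0.01; -0.15 0 0 0 0.01" --grip_force 9

```text
time: 7.6
position: [0.6276, -0.1803, 0.2494]
tool_rot: [0.47, 0.883, 0.001, 0.001]
ft_force: [0.4, 2.3, -4.3]
grip_width: 0.0402
grip_force: 9.0
```

```bash
python3 - <<'E'
from h import *
o=get_obs();print(o["position"],o["ft_force"],o["moment"],np.hypot(*o["moment"][:2]))
E
```

```text
[ 0.62760806 -0.18030689  0.24940759] [ 0.40553223  2.34619162 -4.34194877] [ 0.35075489 -0.14874407 -0.02271639] 0.38099053997013504
```

Emit:
servo_tool --moves "-0.012 0 0 0 0.01; -0.024 0 0 0 0.01; -0.036 0 0 0 0.01; -0.048 0 0 0 0.01; -0.048 0 0 0 0.01"

```text
time: 8.02
position: [0.6524, -0.2186, 0.2486]
tool_rot: [0.47, 0.883, 0.0, -0.001]
ft_force: [-0.4, 2.6, -4.6]
grip_width: 0.0401
grip_force: 9.0
```

Emit:
servo_tool --moves "0 0 0 0 0.01; 0 0 0 0 0.01; 0 0 0 0 0.01; 0.02 0 0 0 0.01; 0.04 0 0 0 0.01; 0.06 0 0 0 0.01; 0.08 0 0 0 0.01; 0.095 0 0 0 0.01; 0.095 0 0 0 0.01; 0.095 0 0 0 0.01" --grip_force 60

```text
time: 8.85
position: [0.6004, -0.1399, 0.251]
tool_rot: [0.468, 0.884, -0.001, 0.003]
ft_force: [0.5, -0.3, -4.2]
grip_width: 0.0393
grip_force: 60.0
```

```bash
python3 - <<'E'
from h import *
o=get_obs();print(o["position"],o["ft_force"],o["moment"],np.hypot(*o["moment"][:2]))
b=cams.camera("scene");a=cams.camera("top");cv2.imwrite("pics/s5.png",np.hstack([cv2.resize(b[60:300,100:360],None,fx=2,fy=2)[:400],cv2.resize(a[130:230,275:395],None,fx=2.2,fy=4)[:400]]))
E
```

```text
[ 0.60040261 -0.13993682  0.25099127] [ 0.49526729 -0.33594301 -4.15087476] [-0.4157284  -0.26392096  0.02856917] 0.49242702733284377
```

View pics/s5.png

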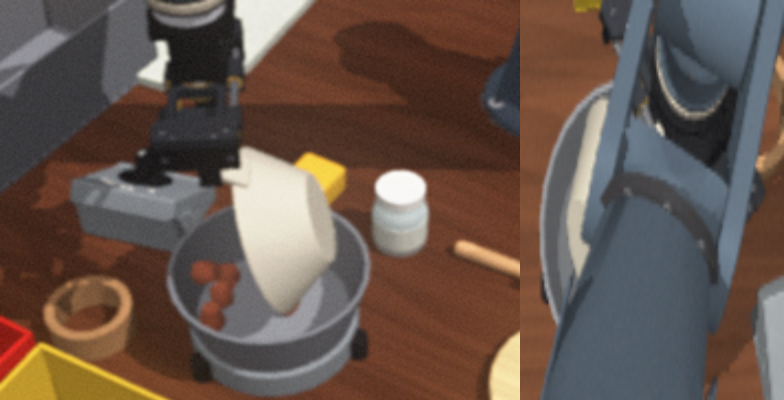

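The picture shows the bowl tipped well past 90°. Four pieces are in the tub at px ~(200–230, 270–315), and a fifth is just under the lip at (290,308). The wrist force fell from about 6 N to 4.2 N, which matches five pieces leaving. I lift out and go back above the bat.

Emit:
servo_tool --moves "0 0 -0.02 0 0.01; 0 0 -0.05 0 0.01; 0 0 -0.08 0 0.01; 0 0 -0.11 0 0.01; 0.02 0.007 -0.11 0 0.01; 0.045 0.015 -0.11 0 0.01; 0.075 0.025 -0.11 0 0.01; 0.105 0.034 -0.11 0 0.01; 0.135 0.044 -0.11 0 0.01; 0.165 0.054 -0.11 0 0.01"

```text
time: 9.78
position: [0.5525, 0.0272, 0.3599]
tool_rot: [0.47, 0.883, -0.0, 0.001]
ft_force: [0.6, -0.1, -4.2]
grip_width: 0.0391
grip_force: 60.0
```

Emit:
servo_tool --moves "0.03 0.01 0 0 0.01; 0.06 0.02 0 0 0.01; 0.09 0.03 0 0 0.01; 0.12 0.039 0 0 0.01; 0.15 0.049 0 0 0.01; 0.175 0.057 0 0 0.01; 0.19 0.062 0 0 0.01; 0.196 0.064 0 0 0.01; 0.196 0.064 0 0 0.01; 0.196 0.064 0 0 0.01"

```text
time: 10.62
position: [0.4961, 0.2245, 0.3596]
tool_rot: [0.469, 0.883, -0.0, 0.001]
ft_force: [0.3, -0.4, -4.5]
grip_width: 0.0391
grip_force: 60.0
```

Emit:
servo_tool --moves "0 0 0 0 0.01; 0 0 0 0 0.01; 0 0 0 0 0.01; 0 0 0 0 0.01" --grip_force 30

```text
time: 10.95
position: [0.4956, 0.2246, 0.3595]
tool_rot: [0.47, 0.883, -0.0, 0.0]
ft_force: [0.9, -0.4, -4.4]
grip_width: 0.0395
grip_force: 30.0
```

Emit:
servo_tool --moves "0 0 0 0 0.01; 0 0 0 0 0.01; 0 0 0 0 0.01; 0 0 0 0 0.01; 0 0 0 0 0.01" --grip_force 15

```text
time: 11.37
position: [0.4953, 0.2254, 0.3595]
tool_rot: [0.469, 0.883, -0.0, 0.0]
ft_force: [0.2, -0.0, -3.6]
grip_width: 0.0398
grip_force: 15.0
```

Emit:
servo_tool --moves "0 0 0 0 0.01; 0 0 0 0 0.01; 0 0 0 0 0.01; 0 0 0 0 0.01; 0 0 0 0 0.01" --grip_force 8

```text
time: 11.78
position: [0.4951, 0.2256, 0.3595]
tool_rot: [0.469, 0.883, 0.0, -0.0]
ft_force: [0.1, 0.2, -3.7]
grip_width: 0.0397
grip_force: 8.0
```

```bash
python3 - <<'E'
from h import *
o=get_obs();print(o["position"],o["ft_force"],o["moment"],np.hypot(*o["moment"][:2]))
b=cams.camera("scene");cv2.imwrite("pics/s6.png",b[0:330,130:520])
E
```

```text
[0.49514741 0.22559984 0.3595467 ] [ 0.13685993  0.19894433 -3.695374  ] [-0.09869343 -0.04467486 -0.00811803] 0.10833390922999966
```

View pics/s6.png

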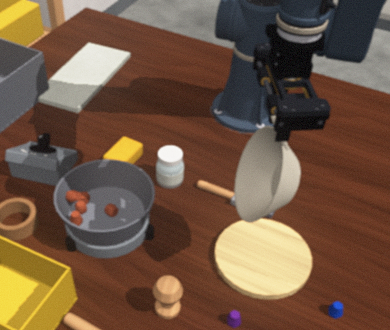

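All five pieces are in the tub, at crop px (70–85,197–217) and (111,210), and nothing spilled. The bowl hangs at about 78° over the bat. I lower the lip onto the bat and roll the bowl upright through lip, wall and foot edge.

Emit:
servo_tool --moves "-0.01 0 0.02 0 0.01; -0.02 0 0.045 0 0.01; -0.03 0 0.07 0 0.01; -0.04 0 0.095 0 0.01; -0.05 0 0.115 0 0.01; -0.052 0 0.13 0 0.01; -0.052 0 0.14 0 0.01; -0.052 0 0.145 0 0.01; -0.052 0 0.145 0 0.01"

```text
time: 12.58
position: [0.5237, 0.1826, 0.2137]
tool_rot: [0.469, 0.883, -0.001, -0.001]
ft_force: [-0.1, -0.2, -3.7]
grip_width: 0.04
grip_force: 8.0
```

Emit:
servo_tool --moves "0 0 0.005 0 0.01; 0 0 0.009 0 0.01; 0.006 0 0.012 0 0.01; 0.012 0 0.014 0 0.01; 0.018 0 0.015 0 0.01; 0.026 0 0.017 0 0.01; 0.034 0 0.019 0 0.01; 0.042 0 0.021 0 0.01; 0.052 0 0.023 0 0.01; 0.052 0 0.023 0 0.01"

```text
time: 13.42
position: [0.4937, 0.2273, 0.1913]
tool_rot: [0.468, 0.884, 0.0, -0.001]
ft_force: [-0.0, 0.7, -0.8]
grip_width: 0.0402
grip_force: 8.0
```

```bash
python3 - <<'E'
from h import *
o=get_obs();print(o["position"],o["ft_force"],o["moment"],np.hypot(*o["moment"][:2]))
b=cams.camera("scene");cv2.imwrite("pics/s7.png",cv2.resize(b[100:320,290:520],None,fx=2,fy=2))
E
```

```text
[0.49372684 0.22734045 0.1913499 ] [-0.02228067  0.74061367 -0.83437684] [ 0.17424859  0.0661857  -0.00542273] 0.18639505816982008
```

View pics/s7.png

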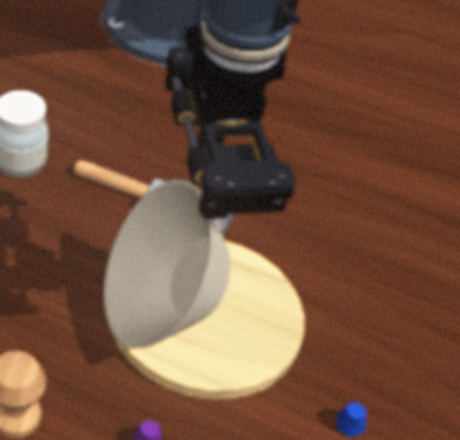

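The lip rests near the edge of the bat at px (145,345) and the bowl leans at about 64°, as planned. That was the last picture I can view, so from here I check by measurement.

Emit:
servo_tool --moves "0.009 0 0.005 0 0.01; 0.018 0 0.01 0 0.01; 0.026 0 0.014 0 0.01; 0.037 0 0.018 0 0.01; 0.048 0 0.021 0 0.01; 0.06 0 0.024 0 0.01; 0.071 0 0.027 0 0.01; 0.082 0 0.033 0 0.01; 0.09 0 0.037 0 0.01; 0.09 0 0.037 0 0.01"

```text
time: 14.3
position: [0.4433, 0.3013, 0.1532]
tool_rot: [0.468, 0.884, -0.001, -0.001]
ft_force: [1.0, 1.1, -2.0]
grip_width: 0.0399
grip_force: 8.0
```

Emit:
servo_tool --moves "0.01 0 0.007 0 0.01; 0.021 0 0.014 0 0.01; 0.03 0 0.022 0 0.01; 0.038 0 0.03 0 0.01; 0.046 0 0.039 0 0.01; 0.054 0 0.048 0 0.01; 0.058 0 0.054 0 0.01; 0.062 0 0.06 0 0.01; 0.062 0 0.06 0 0.01"

```text
time: 15.05
position: [0.4093, 0.3519, 0.0933]
tool_rot: [0.469, 0.883, -0.001, -0.001]
ft_force: [0.5, 1.1, -2.2]
grip_width: 0.0398
grip_force: 8.0
```

```bash
python3 - <<'E'
from h import *
o=get_obs();print(o["position"],o["ft_force"],o["moment"],np.hypot(*o["moment"][:2]))
mt=cams.camera_model("top");a=cams.camera("top");cv2.imwrite("pics/t8.png",a)
hsv=cv2.cvtColor(a,cv2.COLOR_BGR2HSV)
mb=((hsv[...,0]>15)&(hsv[...,0]<32)&(hsv[...,1]>60)&(hsv[...,2]>140)).astype(np.uint8);mb[:185]=0;mb[265:]=0;mb[:,:160]=0;mb[:,250:]=0
mw=((hsv[...,1]<60)&(hsv[...,2]>110)).astype(np.uint8);mw[:170]=0;mw[265:]=0;mw[:,:130]=0;mw[:,250:]=0
for r in range(180,268,3):print(''.join('b' if mb[r,c] else 'w' if mw[r,c] else '.' for c in range(140,260,2)))
E
```

```text
[0.40927134 0.35195    0.09325071] [ 0.5331094   1.08208137 -2.24660551] [ 0.00405998 -0.10385048  0.00253903] 0.10392981515784327
............................................................
............................................................
............................................................
............................................................
................................bb..........................
..........................bwwwwwwwwwwwwwb...................
........................bwwwwwwwwwbbbbbbbbb.................
......................wwwwwwwwwwwwwwwbbbbbbbb...............
...................wwwwwwwwwwwwwwwwwwwwbbbbbbbb.............
.................wwwwwwwwwwwwwwwwwwwwwwwwbbbbbbb............
................wwwwwwwwwwwwwwwwwwwwwwwwwwbbbbbbb...........
...............wwwwwwwwwwwwwwwwwwwwwwwwwwwwbbbbbb...........
..............wwwwwwwwwwwwwwwwwwwwwwwwwwwwwwbbbbbb..........
..............wwwwwwwwwwwwwwwwwwwwwwwwwwwwwwbbbbbb..........
.............wwwwwwwwwwwwwwwwwwwwwwwwwwwwwwwwbbbbb..........
.............wwwwwwwwwwwwwwwwwwwwwwwwwwwwwwwwbbbbbb...
[... 160 characters left out ...]
wwwwwwwwwwwwwbbbbbb..........
.............wwwwwwwwwwwwwwwwwwwwwwwwwwwwwwwbbbbbb..........
..............wwwwwwwwwwwwwwwwwwwwwwwwwwwwwbbbbbb...........
.............wwwwwwwwwwwwwwwwwwwwwwwwwwwwwwbbbbb............
..............wwwwwwwwwwwwwwwwwwwwwwwwwwwwbbbbb.............
w................wwwwwwwwwwwwwwwwwwwwwwwwbbbbb..............
w................wwwwwwwwwwwwwwwwwwwwwwbbbbbb...............
w...................wwwwwwwwwwwwwwwwwbbbbbb.................
.w.....................wwwwwwwwwwwbbbbbbb...................
www...........................bbbbb.........................
wwww.................................................ww.....
............................................................
```

Emit:
servo_tool --moves "0.003 0 0.004 0 0.01; 0.005 0 0.008 0 0.01; 0.007 0 0.011 0 0.01; 0.008 0 0.0135 0 0.01; 0.008 0 0.0135 0 0.01; 0.008 0 0.0135 0 0.01"

```text
time: 15.6
position: [0.4055, 0.359, 0.0818]
tool_rot: [0.47, 0.883, 0.001, -0.0]
ft_force: [-1.7, 1.5, 5.0]
grip_width: 0.0396
grip_force: 8.0
```

```bash
cat > bowl.py <<'E'
from h import *
o=get_obs();print(o["position"],o["ft_force"],np.hypot(*o["moment"][:2]))
mt=cams.camera_model("top");a=cams.camera("top");cv2.imwrite("pics/t9.png",a)
hsv=cv2.cvtColor(a,cv2.COLOR_BGR2HSV)
m=((hsv[...,1]<60)&(hsv[...,2]>110)).astype(np.uint8);m[:170]=0;m[265:]=0;m[:,:160]=0;m[:,250:]=0
m2=cv2.morphologyEx(cv2.morphologyEx(m,cv2.MORPH_CLOSE,np.ones((15,15))),cv2.MORPH_OPEN,cv2.getStructuringElement(2,(31,31)))
c=max(cv2.findContours(m2,0,1)[0],key=len)[:,0]
P=np.array([onz(mt,u,.080) for u in c])[:,:2]
for _ in range(3):
    ce,r=circ(P);d=np.abs(np.linalg.norm(P-ce,axis=1)-r);P=P[d<.004]
print("rim",ce,r,len(P),len(c))
E
python3 bowl.py
```

```text
[0.4054902  0.35903923 0.08180785] [-1.65609701  1.50983708  4.96007249] 0.4792016556866893
rim [0.47374649 0.26123649] 0.09309068995886069 75 188
```

The bowl is seated flat, with its centre about 21 mm from the bat centre toward the lug. I lock the grip, lift slightly, move it over and set it down.

Emit:
servo_tool --moves "0 0 -0.0015 0 0.01; 0 0 -0.0015 0 0.01; 0 0 -0.0015 0 0.01; 0 0 -0.005 0 0.01; 0 0 -0.009 0 0.01; -0.006 0 -0.011 0 0.01; -0.013 0 -0.011 0 0.01; -0.019 0 -0.011 0 0.01; -0.021 0 -0.011 0 0.01; -0.021 0 -0.011 0 0.01" --grip_force 60

```text
time: 16.48
position: [0.4179, 0.3398, 0.0919]
tool_rot: [0.47, 0.883, -0.0, -0.0]
ft_force: [0.8, -0.6, -4.6]
grip_width: 0.0391
grip_force: 60.0
```

Emit:
servo_tool --moves "0 0 0.002 0 0.01; 0 0 0.004 0 0.01; 0 0 0.006 0 0.01; 0 0 0.008 0 0.01; 0 0 0.009 0 0.01; 0 0 0.009 0 0.01"

```text
time: 16.98
position: [0.417, 0.3409, 0.0829]
tool_rot: [0.469, 0.883, -0.0, -0.0]
ft_force: [-1.5, 0.6, -2.0]
grip_width: 0.0392
grip_force: 60.0
```

Emit:
servo_tool --moves "0 0 0 0 0.01; 0 0 0 0 0.01; 0 0 0.001 0 0.01; 0 0 0.001 0 0.01" --grip_force 8

```text
time: 17.32
position: [0.4172, 0.341, 0.0828]
tool_rot: [0.469, 0.883, 0.0, -0.0]
ft_force: [-2.9, 0.7, 5.0]
grip_width: 0.0393
grip_force: 8.0
```

```bash
python3 bowl.py
```

```text
[0.41719739 0.34102461 0.08278986] [-2.87490929  0.7282952   4.99361145] 0.5238205352963993
rim [0.48037506 0.24644158] 0.09014581041754259 159 177
```

Emit:
servo_tool --moves "0 0 -0.002 0 0.03; 0 0 -0.002 0 0.045; 0 0 -0.002 0 0.055; 0 0 -0.002 0 0.07; 0 0 -0.002 0 0.087; 0 0 -0.002 0 0.087; 0 0 -0.002 0 0.087; 0 0 -0.002 0 0.087" --grip_force 5

```text
time: 18.03
position: [0.4174, 0.3407, 0.084]
tool_rot: [0.469, 0.883, -0.0, -0.0]
ft_force: [-0.3, -0.6, 0.3]
grip_width: 0.0771
grip_force: 0.0
```

Emit:
servo_tool --moves "0 0 -0.01 0 0.087; 0 0 -0.03 0 0.087; 0 0 -0.06 0 0.087; 0 0 -0.1 0 0.087; 0 0 -0.14 0 0.087; 0 0 -0.17 0 0.087; 0 0 -0.17 0 0.087"

```text
time: 18.62
position: [0.4211, 0.3429, 0.2618]
tool_rot: [0.469, 0.883, 0.006, 0.004]
ft_force: [0.8, -0.3, 0.2]
grip_width: 0.0872
grip_force: 0.0
```

```bash
python3 bowl.py; python3 - <<'E'
from h import *
# lug in wrist view + tub pieces
a=cv2.imread("pics/t9.png");hsv=cv2.cvtColor(a,cv2.COLOR_BGR2HSV);mt=cams.camera_model("top")
m=(((hsv[...,0]<10)|(hsv[...,0]>172))&(hsv[...,1]>120)&(hsv[...,2]>70)).astype(np.uint8)[150:226,286:362]
n,_,s,c=cv2.connectedComponentsWithStats(m)
for i in range(1,n):
    if s[i,4]>8:print("piece",s[i,4],c[i]+[286,150],onz(mt,c[i]+[286,150],.06)[:2])
# console detail: panel points by colour, triangulated plane check; selector white line
m=((hsv[...,1]<50)&(hsv[...,2]>175)).astype(np.uint8)
n,_,s,c=cv2.connectedComponentsWithStats(m)
for i in range(1,n):
    if 380<c[i][0]<440 and 190<c[i][1]<245:print("white",s[i],c[i])
E
```

```text
[0.42107592 0.34285935 0.26179199] [ 0.82129997 -0.3356274   0.22501795] 0.07161849369817669
rim [0.47718232 0.24610334] 0.09205535732881626 130 184
piece 35 [335.25714286 173.2       ] [ 0.62813426 -0.14454298]
piece 182 [345.65384615 186.1043956 ] [ 0.58878194 -0.17326605]
piece 59 [318.3220339  192.44067797] [ 0.57183333 -0.09302432]
white [ 386  193   51   50 1217] [409.2243221  215.68940016]
white [414 215   4   6  10] [415.5 217.5]
```

Released: the rim fits as a level circle of radius 92 mm at z = 80 mm, so the bowl is upright and central on the bat. Now for the selector's angle, from its white line on the plane of the bar's top.

```bash
cat > sel.py <<'E'
from h import *
import sys
A=np.array([.489,-.3594,.0547]);y=np.radians(13.);u=np.array([np.cos(y),np.sin(y),0])
n=-.5*u+[0,0,.866];up=.866*u+[0,0,.5];left=np.cross(n,up)
def pan(m,uv,h):
    c,d=ray(m,uv);X=c+d*(n@(A+h*n-c))/(n@d);return np.array([up@(X-A),left@(X-A)])
def run(name):
    m=cams.camera_model(name);a=cams.camera(name);cv2.imwrite(f"pics/{name}_sel.png",a);hsv=cv2.cvtColor(a,cv2.COLOR_BGR2HSV)
    gray=a.max(2).astype(float)
    H,W=gray.shape;pts=[]
    for v in range(H):
        for w in range(W):pass
        break
    c0=proj(m,A+.04*n);x0,y0=c0.astype(int)
    P,Wt,B=[],[],[]
    for v in range(y0-30,y0+30):
        for w in range(x0-30,x0+30):
            if not(0<=v<H and 0<=w<W):continue
            p=pan(m,(w,v),.04)
            if np.hypot(*p)<.034:
                if gray[v,w]>110:
                    P.append(p);Wt.append(1.)
                if gray[v,w]<45:B.append(p)
    P=np.array(P)
    print(name,"axis px",c0.round(1),len(P))
    if len(P):
        q=P-P.mean(0);d=np.linalg.svd(q)[2][0];d*=np.sign(d@P.mean(0))
        print(" mean",P.mean(0).round(4),"angle by mean",.6-np.arctan2(*P.mean(0)[::-1]),"by dir",.6-np.arctan2(d[1],d[0]),"ext",np.ptp(q@d))
        print(P.round(3).tolist()[:40])
if __name__=="__main__":
    m=cams.camera_model("top")
    for k in[(414,214),(416.2,220.6),(419.6,233.2),(410,228),(424,224)]:print(k,pan(m,k,.04).round(4),pan(m,k,.006).round(4))
    run("top")
E
python3 sel.py
```

```text
(414, 214) [0.0326 0.0051] [ 0.016  -0.0066]
(416.2, 220.6) [0.0112 0.0012] [-0.0061 -0.0106]
(419.6, 233.2) [-0.03  -0.004] [-0.0485 -0.0159]
(410, 228) [-0.0065  0.0213] [-0.0243  0.0101]
(424, 224) [-0.0051 -0.0196] [-0.0229 -0.032 ]
top axis px [417.1 224.1] 147
 mean [-0.0062 -0.0086] angle by mean 2.7996893570587225 by dir 1.4782568855171159 ext 0.06706925449630632
[[0.033, 0.005], [0.032, 0.002], [0.025, -0.023], [0.03, 0.005], [0.029, 0.003], [0.028, -0.0], [0.022, -0.023], [0.021, -0.025], [0.027, 0.006], [0.026, 0.003], [0.025, 0.0], [0.019, -0.022], [0.018, -0.025], [0.018, -0.028], [0.023, 0.003], [0.022, 0.001], [0.016, -0.022], [0.015, -0.025], [0.015, -0.028], [0.014, -0.03], [0.02, 0.004], [0.019, 0.001], [0.018, -0.002], [0.013, -0.022], [0.012, -0.024], [0.012, -0.027], [0.011, -0.03], [0.017, 0.004], [0.016, 0.001], [0.015, -0.002], [0.01, -0.021], [0.009, -0.024], [0.009, -0.027], [0.008, -0.03], [0.007, -0.032], [0.013, 0.002], [0.012, -0.001], [0.007, -0.021], [0.006, -0.024], [0.005, -0.027]]
```

The selector reads about 0.45 rad: its bar is 0.145 rad counter-clockwise of uphill, and the bar's centre agrees with the axis to 1–2 mm. I need to turn it +0.75 rad, so I move above it.

Emit:
servo_tool --moves "-0.035 -0.02 0 0 0.087; -0.07 -0.039 0 0 0.087; -0.105 -0.059 0 0 0.087; -0.14 -0.079 0 0 0.087; -0.175 -0.098 0 0 0.087; -0.21 -0.118 0 0 0.087; -0.245 -0.138 0 0 0.087; -0.28 -0.158 0 0 0.087; -0.308 -0.173 0 0 0.087; -0.308 -0.173 0 0 0.087"

```text
time: 19.55
position: [0.4467, -0.0164, 0.2527]
tool_rot: [0.472, 0.882, -0.001, -0.0]
ft_force: [0.7, 0.0, 0.2]
grip_width: 0.087
grip_force: 0.0
```

Emit:
servo_tool --moves "-0.035 -0.02 0 0 0.087; -0.07 -0.039 0 0 0.087; -0.105 -0.059 0 0 0.087; -0.14 -0.079 0 0 0.087; -0.175 -0.098 0 0 0.087; -0.21 -0.118 0 0 0.087; -0.245 -0.138 0 0 0.087; -0.28 -0.158 0 0 0.087; -0.307 -0.173 0 0 0.087; -0.307 -0.173 0 0 0.087"

```text
time: 20.38
position: [0.475, -0.3683, 0.252]
tool_rot: [0.471, 0.882, -0.001, 0.0]
ft_force: [0.2, 0.0, 0.7]
grip_width: 0.0874
grip_force: 0.0
```

Emit:
servo_tool --moves "0 0 0 7 0.087; 0 0 0 14 0.087; 0 0 0 21 0.087; 0 0 0 28 0.087; 0 0 0 35 0.087; 0 0 0 42 0.087; 0 0 0 49 0.087; 0 0 0 56 0.087; 0 0 0 56 0.087"

```text
time: 21.13
position: [0.4745, -0.3605, 0.2522]
tool_rot: [0.829, 0.559, -0.0, -0.002]
ft_force: [0.4, -0.3, -0.3]
grip_width: 0.0867
grip_force: 0.0
```

Emit:
servo_tool --moves "0 0 0 7 0.087; 0 0 0 14 0.087; 0 0 0 21 0.087; 0 0 0 28 0.087; 0 0 0 35 0.087; 0 0 0 42 0.087; 0 0 0 45.4 0.087; 0 0 0 45.4 0.087; 0 0 0 45.4 0.087"

```text
time: 21.88
position: [0.4747, -0.3615, 0.2531]
tool_rot: [0.98, 0.198, -0.001, -0.001]
ft_force: [-0.4, -0.5, -0.4]
grip_width: 0.0871
grip_force: 0.0
```

```bash
python3 - <<'E'
from sel import *
from scipy.spatial.transform import Rotation as Ro
o=get_obs();M=Ro.from_quat(o["tool_rot"]).as_matrix();print(o["time"],o["position"],o["q"]);print(M.round(3))
Q=A+.028*n;t=Q-[0,0,.008];print("Q",Q,"shift",(M.T@(t-o["position"])).round(4),"bar yaw want 22.6, tool x yaw",np.degrees(np.arctan2(M[1,0],M[0,0])))
m=cams.camera_model("wrist");w=cams.camera("wrist");cv2.imwrite("pics/w2.png",w)
hsv=cv2.cvtColor(w,cv2.COLOR_BGR2HSV);print("proj axis40",proj(m,A+.04*n),"A",proj(m,A))
g=(w.max(2)<60).astype(np.uint8)
c=proj(m,A+.02*n).astype(int)
for r in range(c[1]-60,c[1]+60,4):print(r,''.join('#' if w[r,k].max()<50 else 'o' if w[r,k].min()>190 else '.' for k in range(c[0]-90,c[0]+90,3) if 0<=k<560) if 0<=r<420 else '')
print(c)
E
```

```text
21.8833 [ 0.474709   -0.36151421  0.25308492] [-8.38009570e-01  4.57080793e-01  1.46919178e+00  8.64813128e-05
  1.21771227e+00  3.33270919e-01]
[[ 0.921  0.389 -0.002]
 [ 0.389 -0.921  0.002]
 [-0.001 -0.002 -1.   ]]
Q [ 0.47535882 -0.36254931  0.078948  ] shift [0.0003 0.0016 0.1821] bar yaw want 22.6, tool x yaw 22.88889863658811
proj axis40 [285.64009959 200.6898604 ] A [288.602846   177.14007202]
128 .........................ooooo..............................
132 ..................................oooo......................
136 ...............................o..........ooooo.............
140 .......................o......oooooo..............oooo......
144 ......................ooo.........oo...o....................
148 ......................................ooo...................
152 ........................................ooo.................
156 ..........................................ooo...............
160 .........................########.##.......oo...............
164 .......................###############......................
168 .......................################..
[... 564 characters left out ...]
oo......####............................
208 ......................ooooo.####............................
212 ............................####.oo.........................
216 ............................####.........ooooo..............
220 ............................................................
224 ............................................................
228 ............................................................
232 ............................................................
236 ............................................................
240 ............................................................
244 ............................................................
[287 188]
```

The wrist view confirms it: the bar runs straight along the tool's x axis, and its centre column of about 285.5 matches the predicted 285.6. I descend and grip.

Emit:
servo_tool --moves "0 0.001 0.03 0 0.087; 0 0.001 0.065 0 0.087; 0 0.001 0.1 0 0.07; 0 0.001 0.13 0 0.06; 0 0.001 0.155 0 0.06; 0 0.001 0.172 0 0.06; 0 0.001 0.182 0 0.06; 0 0.001 0.182 0 0.04; 0 0.001 0.182 0 0.025; 0 0.001 0.182 0 0.015" --grip_force 20

```text
time: 22.77
position: [0.4761, -0.3643, 0.0732]
tool_rot: [0.98, 0.197, 0.001, 0.001]
ft_force: [-0.8, 0.2, 0.5]
grip_width: 0.0477
grip_force: 0.0
```

Emit:
servo_tool --moves "0 0 0 0 0.01; 0 0 0 0 0.005; 0 0 0 0 0.005; 0 0 0 0 0.005"

```text
time: 23.1
position: [0.4756, -0.3638, 0.0728]
tool_rot: [0.981, 0.196, 0.0, 0.001]
ft_force: [-0.4, 0.3, 0.8]
grip_width: 0.0214
grip_force: 0.6
```

Emit:
servo_tool --moves "0 0 0 0 0.005; 0 0 0 0 0.005; 0 0 0 0 0.005"

```text
time: 23.35
position: [0.4748, -0.3622, 0.0726]
tool_rot: [0.981, 0.196, -0.0, -0.001]
ft_force: [-2.1, 4.4, 5.8]
grip_width: 0.0167
grip_force: 19.8
```

Emit:
servo_tool --moves "0 0 0 3 0.005; 0 0 0 6 0.005; 0 0 0 9 0.005; 0 0 0 12 0.005; 0 0 0 15 0.005; 0 0 0 15 0.005"

```text
time: 23.85
position: [0.4749, -0.3622, 0.0722]
tool_rot: [0.998, 0.067, -0.001, -0.001]
ft_force: [0.3, 2.9, 3.7]
grip_width: 0.0164
grip_force: 20.0
```

Emit:
servo_tool --moves "0 0 0 3.5 0.005; 0 0 0 7 0.005; 0 0 0 10.5 0.005; 0 0 0 14 0.005; 0 0 0 17.5 0.005; 0 0 0 21 0.005; 0 0 0 24.5 0.005; 0 0 0 28 0.005; 0 0 0 31 0.005; 0 0 0 31 0.005"

```text
time: 24.68
position: [0.4739, -0.3622, 0.073]
tool_rot: [0.979, -0.202, -0.002, -0.001]
ft_force: [-4.7, 3.4, 10.2]
grip_width: 0.0198
grip_force: 22.8
```

```bash
python3 - <<'E'
from sel import *
o=get_obs();print(o["position"],o["ft_force"],o["moment"],o["grip_width"])
E
```

```text
[ 0.47385627 -0.36218103  0.07302395] [-4.72294175  3.36694591 10.21016557] [1.04869751 0.62555148 0.31288901] 0.019837813641157998
```

Emit:
servo_tool --moves "0 0 0 0 0.04; 0 0 0 0 0.06; 0 0 0 0 0.06; 0 0 0 0 0.06; 0 0 -0.02 0 0.06; 0 0 -0.06 0 0.06; 0 0 -0.1 0 0.06; 0 0 -0.14 0 0.087; 0 0 -0.18 0 0.087; 0 0 -0.18 0 0.087"

```text
time: 25.52
position: [0.4794, -0.3678, 0.2612]
tool_rot: [0.979, -0.202, 0.008, 0.006]
ft_force: [0.9, -1.6, 0.4]
grip_width: 0.0725
grip_force: 0.0
```

```bash
cat > wl.py <<'E'
from sel import *
from scipy.spatial.transform import Rotation as Ro
o=get_obs();M=Ro.from_quat(o["tool_rot"]).as_matrix();print(o["time"],o["position"],"toolx yaw",np.degrees(np.arctan2(M[1,0],M[0,0])))
m=cams.camera_model("wrist");w=cams.camera("wrist");g=w.min(2)
cv2.imwrite("pics/w_%.0f.png"%o["time"],w)
Pw=[];D=[]
c=proj(m,A+.04*n).astype(int)
for v in range(c[1]-50,c[1]+50):
    for k in range(c[0]-50,c[0]+50):
        p=pan(m,(k,v),.04)
        if abs(p[0])<.034 and np.hypot(*p)<.034 and p@[np.cos(.6),-np.sin(.6)]>.002 and g[v,k]>120: Pw.append((k,v,*p))
Pw=np.array(Pw);print(len(Pw))
lab=np.zeros(g.shape,np.uint8)
for k,v,*_ in Pw:lab[int(v),int(k)]=1
nn,L,s,ce=cv2.connectedComponentsWithStats(lab)
for i in range(1,nn):
    P=np.array([p[2:] for p in Pw if L[int(p[1]),int(p[0])]==i])
    if len(P)<6:continue
    q=P-P.mean(0);d=np.linalg.svd(q)[2][0];d*=np.sign(d[0])
    print(s[i],"mean",P.mean(0).round(4),"ang mean",round(.6-np.arctan2(*P.mean(0)[::-1]),3),"ang dir",round(.6-np.arctan2(d[1],d[0]),3),"len",np.ptp(q@d).round(4),"wid",np.ptp(q@[-d[1],d[0]]).round(4))
for r in range(c[1]-45,c[1]+45,3):print(''.join('#' if w[r,k].max()<50 else 'o' if g[r,k]>120 else '.' for k in range(c[0]-60,c[0]+60,2)))
print(c)
E
python3 wl.py
```

```text
25.5167 [ 0.47936162 -0.36781472  0.26115343] toolx yaw -23.32438360256087
277
[282 182   5  18  81] mean [ 0.0179 -0.0117] ang mean 1.179 ang dir 1.124 len 0.0232 wid 0.005
[294 183  19  20 189] mean [-0.0041 -0.0258] ang mean 2.327 ang dir 1.141 len 0.0261 wid 0.0217
[255 207   3   3   6] mean [0.0208 0.0247] ang mean -0.27 ang dir 0.678 len 0.0039 wid 0.0017
oooooooooooooooooooooooooooooooooooooooooooooooooooo........
ooooooooooooooooooooooooooooo.ooooooooooooooooooooooo.......
oooooooooooooooooooooo..#########..ooooooooooooooooooo......
ooooooooooooooooooo.....############.oooooooooooooooooo.....
ooooooooooooooooo.#.....#############.oooooooooooooooooo....
oooooooooooooooo.......###############.oooooooooooooooooo...
ooooooooooooooo........################ooooooooooooooooooo..
oooooooooooooo.........#####....#######.ooooooooooooooooooo.
ooooooooooooo..........#####..oo#######.ooooooooooooooooooo.
ooooooooooooo..........######.oo.######.ooooooooooooooooo...
ooooooooooooo...........###...oo.######.ooooooooooooooo.....
ooooooooooooo...........###...oo.#####.oooooooooooooo.......
oooo
[... 403 characters left out ...]
...................
...ooooooooooooooooooooooo.#......ooo.......................
....oooooooooooooooooooooo.#................................
......ooooooooooooooooooooo.................................
........oooooooooooooooooooo................................
..........oooooooooooooooooo................................
............oooooooooooooo..................................
..............oooooooooo....................................
................oooooo......................................
.................ooo........................................
............................................................
............................................................
[283 205]
```

Emit:
servo_tool --moves "0 0 0 0 0.087; 0 0 0 0 0.087; 0 0 0 0 0.087"

```text
time: 25.82
position: [0.4745, -0.3626, 0.2498]
tool_rot: [0.979, -0.202, -0.002, -0.001]
ft_force: [-0.1, 0.6, -0.2]
grip_width: 0.0861
grip_force: 0.0
```

```bash
python3 wl.py | grep -v '[#]\|oooo\|\.\.\.'; python3 - <<'E'
from sel import *
m=cams.camera_model("wrist");w=cams.camera("wrist");g=w.min(2)
R=.052
# dots: bright local spots in the annulus 42..60 mm at panel level
lab=np.zeros(g.shape,np.uint8)
for v in range(0,420):
    for k in range(100,480):
        p=pan(m,(k,v),0.)
        if .043<np.hypot(*p)<.061 and p[0]>0 and g[v,k]>205:lab[v,k]=1
n_,L,s,c=cv2.connectedComponentsWithStats(lab)
for i in range(1,n_):
    if s[i,4]>4:
        p=pan(m,c[i],0.);print(s[i,4],c[i].round(1),p.round(4),"ang",round(.6-np.arctan2(p[1],p[0]),3),np.hypot(*p).round(4))
E
```

```text
25.8167 [ 0.47449182 -0.36263927  0.24984292] toolx yaw -23.35456645920009
296
[286 174   5  19  81] mean [ 0.0182 -0.0119] ang mean 1.179 ang dir 1.121 len 0.0235 wid 0.0046
[298 176  20  21 210] mean [-0.004  -0.0258] ang mean 2.325 ang dir 1.192 len 0.0251 wid 0.0221
[287 199]
172 [277.7 139.6] [ 0.0421 -0.028 ] ang 1.187 0.0506
117 [250.8 150.9] [0.051  0.0015] ang 0.57 0.051
50 [234.3 173.1] [0.0414 0.0316] ang -0.052 0.0521
```

Emit:
servo_tool --moves "-0.01 -0.03 -0.01 0 0.087; -0.025 -0.06 -0.02 0 0.087; -0.04 -0.095 -0.03 0 0.087; -0.06 -0.13 -0.04 0 0.087; -0.075 -0.16 -0.05 0 0.087; -0.09 -0.19 -0.05 0 0.087; -0.1 -0.22 -0.05 0 0.087; -0.1 -0.24 -0.05 0 0.087; -0.1 -0.24 -0.05 0 0.087; -0.1 -0.24 -0.05 0 0.087"

```text
time: 26.75
position: [0.4786, -0.1028, 0.3014]
tool_rot: [0.98, -0.201, -0.001, 0.0]
ft_force: [0.3, -0.1, -0.3]
grip_width: 0.0871
grip_force: 0.0
```

```bash
python3 - <<'E'
from sel import *
m=cams.camera_model("top");w=cams.camera("top");cv2.imwrite("pics/top9.png",w);g=w.min(2).astype(float)
big=cv2.resize(g[190:245,380:440],None,fx=4,fy=4,interpolation=cv2.INTER_CUBIC)
P=[];
for v in range(big.shape[0]):
    for k in range(big.shape[1]):
        uv=(380+(k+.5)/4-.5,190+(v+.5)/4-.5);p=pan(m,uv,.04)
        if .002<p[0]<.034 and -.03<p[1]<.012 and np.hypot(*p)<.034 and p[1]>-.9*p[0]-.006 and big[v,k]>85:P.append(p)
P=np.array(P);print(len(P));q=P-P.mean(0);d=np.linalg.svd(q)[2][0];d*=np.sign(d[0]);print(P.mean(0),.6-np.arctan2(*P.mean(0)[::-1]),.6-np.arctan2(d[1],d[0]),np.ptp(q@d),np.ptp(q@[-d[1],d[0]]))
for v in range(203,240):print(v,' '.join('%3d'%g[v,k] for k in range(398,432)))
# tail: darkest strip
E
python3 bowl.py
```

```text
308
[ 0.0193053  -0.01493787] 1.258541323888088 1.336614544316375 0.022326524842714225 0.011322899043880511
203 129 133 134 133 133 134 129 131 130 185 207 175 166 173 163 142 134 135 147 166 146 169 199 175 169 186 159 132 131 128 129 132 128 130
204 129 133 132 133 131 134 130 131 130 146 166 147 131 131 132 131 133 130 132 130 130 149 154 151 192 207 173 138 131 131 129 129 130 128
205 129 130 132 131 130 130 131 131 130 133 130 129 128 130 130 131 130 134 132 130 130 132 131 132 146 165 148 133 132 130 128 128 128 129
206 130 130 133 131 131 130 130 132 132 131 130 131 130 129 132 131 131 133 133 131 132 131 133 131 130 131 130 131 131 131 130 126 129 128
207 132 164 175 153 132 132 133 131 133 132 128 129 132 132 130 131 130 131 131 131 130 130 130 132 132 131 129 129 131 130 127 128 127 126
208 128 186 209 173 137 130 129 130 130 130 129 130 128 130 110 101 103 120 112 103 121 127 131 130 131 130 130 130 132 128 127 128 125 127
209 130 173 176 147 131 129 130 133 131 130 129  99  65  43  36  37  33  35  23  23  46  87 121 130 131 129 127 132 130 129 127 128 128 127
210 131 127 
[... 3639 characters left out ...]
 167 165 165 165 164 164 168 168 173 176 181 181 179 182 182 178 170 165 154 136 124 136 114  76  54  43  54  56  60  60  56  56
237 165 165 166 165 164 169 173 181 182 183 182 180 182 178 168 167 159 136 127 129 106  77  63  50  44  51  57  55  58  56  54  52  54  58
238 166 170 173 175 180 182 180 178 182 182 175 164 159 142 131 134 124  91  63  49  38  53  56  53  54  57  54  59  59  54  55  55  57  57
239 180 182 181 179 182 180 176 167 165 151 144 127 134 109  74  53  47  46  54  57  57  54  57  60  57  57  56  56  55  57  57  56  57  59
[ 0.47864808 -0.1037164   0.30144684] [ 0.23045755 -1.05541431  0.06037045] 0.14799534688297167
rim [0.47688034 0.24538746] 0.09263654926988872 144 183
```

```bash
python3 - <<'E'
from sel import *
m=cams.camera_model("top")
a,b,t=[pan(m,k,.04) for k in[(419.4,220),(422.4,214),(413.5,233)]]
f=lambda d:round(.6-np.arctan2(d[1],d[0]),3)
print(a,b,t,"line",f(b-a),"b-tail",f(b-t),"b",f(b))
for k in[(400.0,208),(410,203.4),(420.8,203.3),(418,203),(423,204)]:p=pan(m,k,0);print(k,p.round(4),f(p))
E
```

```text
[ 0.01052685 -0.00796759] [ 0.02628991 -0.01840379] [-0.02457301  0.01326329] line 1.185 b-tail 1.157 b 1.211
(400.0, 208) [0.0423 0.0292] -0.004
(410, 203.4) [ 0.0486 -0.0011] 0.623
(420.8, 203.3) [ 0.0407 -0.0321] 1.268
(418, 203) [ 0.0437 -0.0241] 1.104
(423, 204) [ 0.0368 -0.0381] 1.403
```

The line reads 1.185 rad against a target of 1.2, the bowl hasn't moved, and the arm is clear. Handing in.

```bash
python3 -c "
from rig import job
print(job.hand_in())"
```

```text
the job is handed in; nothing more can be done
None
```

I handed the job in with all five pieces in the tub, the empty bowl upright and released on its bat, and the selector at about 1.18 rad (three-dot mark is 1.2); the hand-in gave no verdict.

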